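Pick the straight fitting from the parts bin into the leak-test cradle

ROBOT

A 6-joint arm with a two-finger parallel gripper is mounted at the origin on the work surface. World frame = base frame: x ahead of the robot, y to its left, z up, the work surface at z = 0. Lengths are in mm, angles in rad, forces in N, time in s.
With the tool pointing down it reaches from about 300 to 850 mm from the base axis. Payload 5.4 kg.
Tool frame: the origin (TCP) lies between the finger pads; the fingertips stand tip_reach ahead of it and the grasp point (between the pads) lies 6 mm ahead of it (tip_reach is the distance from the TCP to the fingertips, in mm); z points along the fingers, y is the direction in which the jaws open and shut (so a half turn about z gives the same grasp; the last joint's range is limited). The gripper opens to 85 mm and grips with 20 to 120 N. Pads are 22 mm wide; open, the fingers measure 114 mm over their backs; the gripper's body (76 mm by 85 mm) begins 54 mm behind the grasp point. The pads swing forward as they close: fully open they stand 13 mm farther back than shut.
Start: joints at [-1.453, 0.158, 1.597, -0, 1.386, -0.21], TCP at [185.104, -544.374, 256.299] pointing down, gripper open.
Joint ranges: [-2.91, 2.91], [-0.94, 2.29], [0.18, 2.7], [-1.29, 4.43], [0.17, 2.64], [-3, 3]. Speed limits (rad/s): [2.57, 2.57, 3.14, 3.14, 3.14, 3.14].

INTERFACE

Orientations are given as a unit quaternion [x, y, z, w].
In Python, from station import state, read_camera, camera_info, hand_in, tip_reach gives the robot as it stands.
- The arm moves only by the tool arm_command, never from a script. Its argument "moves" is one flat list of numbers, 7 for each row, row after row: the turn, a rotation vector about the tool's x, y, z in rad, then the shift along the tool's x, y, z in mm, then the finger opening in mm, from 0 to 85.4. In form: [rx, ry, rz, dx, dy, dz, hand, rx, ry, rz, dx, dy, dz, hand, ...]. A call has 1 to 20 rows; each row shifts and turns the pose as measured when the row begins, along the tool's axes as they then stand; what a row does not reach is not made up. A row lasts 1/10 s, in which the tool goes at most 50 mm and 8.59 degrees, less where a joint would pass 70% of its speed; a pose out of reach is approached as far as the arm can. A call with a gripper value outside its range is refused whole. The fingers move at their own pace and stop on an object; "force" is the grip in N (left out, the last holds). Time passes only in rows, so rows that do not move let the fingers close. It gives the time, the measured TCP pose, the force and the opening at its end, in the units of the state.
- state(): the state, without advancing time (a new reading comes with each control period).
- read_camera(name): name is "side" or "top" or "wrist"; returns the picture (400x640x3 uint8, red, green, blue); there is no depth.
- camera_info(name): a dict with "K" (3x3 intrinsics, pixels), "world_from_camera" (4x4, takes a point from camera to world coordinates). Camera axes: x right, y down, z forward; pixel columns grow to the right and rows downward; lengths in mm; the calibration is good to about 2 mm. A picture is of the moment at which its call begins: read the wrist's pose just before it. camera_info takes no time and is no camera call; for the wrist camera it gives the pose at the moment of the call.
- hand_in(): hands the job in, once; it reports no verdict.
The state is a dict: "time_s": time; "joints": joint angles; "qvel": joint speeds; "effort": joint torques, N m; "eef_pos": TCP position; "orientation": TCP orientation; "wrist_force": force on the tool from outside, world axes, zero at the start; "moment": the same for the moment, N m; "grip_width": opening from 0.0 (shut) to 1.0 (fully open).
Only numpy, scipy, OpenCV 4.12 (cv2) and the standard library are available. Lean on these libraries where they do the work, as an engineer would, in place of code of your own. Each camera call takes 0.05 s, during which the arm holds its last target.

TASK

Pick the straight fitting (the one with two stubs in line and no side stub) out of the parts bin and lay it in the V-cradle, its two stubs resting down in the two V yokes and its square block between them. Set it down gently, without dropping it, let go, and leave the elbow and the tee where they lie in the bin.

Things in the scene. Friction and masses are not known exactly. Their poses are not given: they have to be found in the camera images.
- straight_center (a point): Straight brass fitting, to be moved: 30 mm cube block with a round stub (18 mm diameter, 30 mm long) on two opposite faces; 90 mm long, 0.22 kg. Point: middle of the block, 15 mm above its underside; x along the stubs, z up. Its +y and -y faces are bare, to be gripped 30 mm apart; 60 mm to each side of the point is clear. It lies flat in an open grey bin, one part in each quarter.
- elbow_center (a point): Elbow fitting, to be left: same brass block with two such stubs at a right angle, along its +x and +y. Point: middle of the block. The bin is 280 x 280 mm, floor 5 mm thick, walls 5 mm thick and 50 mm high, fixed. Its fourth part, unlisted, is an end cap: the same block with one stub.
- tee_center (a point): Tee fitting, to be left: same brass block with three such stubs, along its +x, -x and +y. Point: middle of the block, 20 mm above the bench.
- cradle_seat (a point): Fixed V-cradle: plate 120 x 90 x 10 mm, two yokes with black cheeks. Point: where the block's middle lies when seated, 51 mm above the bench; x along the seated fitting (either way round), z up. Yokes 10 mm thick, 32 mm either side of the point along x, 54 mm gap between. 90 degree V's, mouth 41 mm wide, bottoms 38 and tips 59 mm above the bench; they reach 25 mm out in y and centre the stubs.
Not all that is in view belongs to the job. Of the things shaped like the part that bears cradle_seat, the aluminium one is meant.

How it is judged:
By the outcome, as a careful person would: the job done as asked, in the order asked, and still so for the second after the job is handed in, with the robot touching nothing.
It also fails if it takes over 35 s, if anything falls off the work surface, if the arm or the gripper's body presses on something with over 40 N, if the wrist force passes 120 N, or if a joint passes its speed limit or range.

## Working session

There is one attempt and no reset: what is moved stays moved. The work goes in short steps, Python scripts to look and compute and a tool call to move; the robot and the scene stay as the last step left them, time stands still between calls to the robot, and variables do not carry over. Pictures are saved under pics/ and viewed, and the job is handed in when it is done.

Besides the shell and the picture viewer there is one more tool, called after "Request:" as a command line: name --argument value ..., lists and objects as JSON in quotes. arm_command: Moves the arm, as the interface text tells. Its arguments: {"type":"object","properties":{"moves":{"type":"array"},"force":{"type":"number"}},"required":["moves"]}

```bash
mkdir -p pics; ls; python3 - <<'E'
from station import *
import cv2,numpy as np
print(state(), tip_reach if not callable(tip_reach) else tip_reach())
for n in ("side","top"):
    im=read_camera(n); cv2.imwrite(f"pics/{n}0.png",cv2.cvtColor(im,cv2.COLOR_RGB2BGR))
    c=camera_info(n); print(n,np.round(c["K"],1).tolist(),np.round(c["world_from_camera"],3).tolist())
E
```

```text
pics
{'time_s': 0.0, 'joints': array([-1.45310174e+00,  1.59102928e-01,  1.59829366e+00, -2.27663586e-06,
        1.38618329e+00, -2.10121631e-01]), 'qvel': array([-0.00078416, -0.00113772,  0.00026298, -0.00184821,  0.00062156,
       -0.001183  ]), 'effort': array([-2.28731944e-03, -3.96008670e+01, -3.31429732e+01, -3.79560215e-04,
        8.47988238e-03,  1.68520366e-06]), 'eef_pos': array([ 185.03479063, -543.80584607,  255.25582148]), 'orientation': array([ 9.86596592e-01,  1.63175298e-01,  4.47844457e-05, -9.92603936e-04]), 'wrist_force': array([ 0.4068382 , -0.25328644,  0.677337  ]), 'moment': array([ 0.00631841, -0.04675249, -0.01127343]), 'grip_width': 1.0022965891129958} 25.0
side [[487.5, 0.0, 315.4], [0.0, 487.5, 200.6], [0.0, 0.0, 1.0]] [[-0.996, -0.075, 0.051, 439.969], [-0.089, 0.675, -0.732, 870.672], [0.02, -0.734, -0.679, 869.184], [0.0, 0.0, 0.0, 1.0]]
top [[362.1, 0.0, 317.3], [0.0, 362.1, 202.7], [0.0, 0.0, 1.0]] [[0.027, -0.996, 0.091, 405.154], [-0.999, -0.023, 0.043, 7.629], [-0.041, -0.092, -0.995, 765.27], [0.0, 0.0, 0.0, 1.0]]
```

View pics/side0.png

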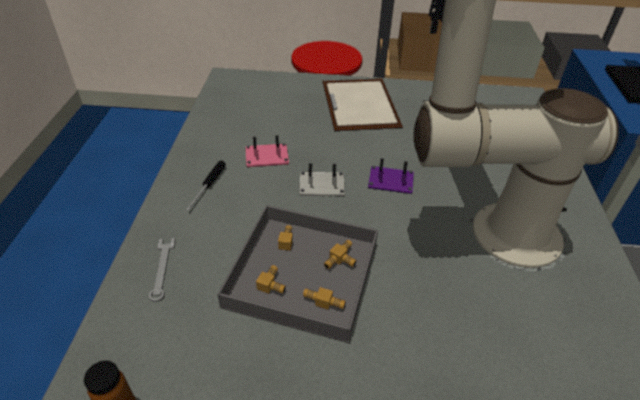

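View pics/top0.png

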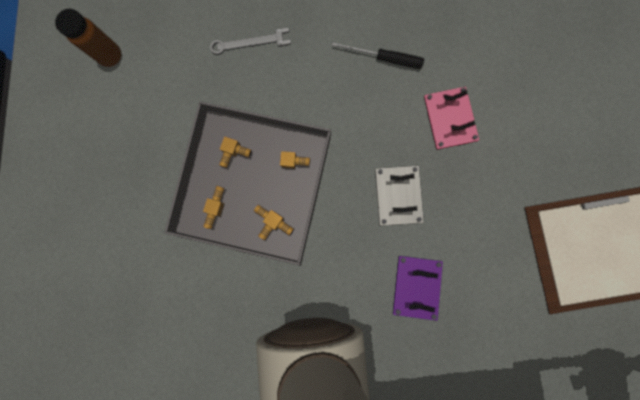

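Top view: the four brass parts are the elbow at about (230,148), the end cap at (292,159), the straight at (213,207) and the tee at (273,221). The cradles are pink at (452,118), white/aluminium at (400,195) and purple at (418,288). I choose the straight at (213,207) and the aluminium cradle at (400,195), and will check both in crops.

```bash
python3 - <<'E'
import cv2,numpy as np
im=cv2.imread("pics/top0.png")
a=cv2.resize(im[177:237,178:248],None,fx=8,fy=8,interpolation=cv2.INTER_CUBIC)
b=cv2.resize(im[160:232,368:432],None,fx=8,fy=8,interpolation=cv2.INTER_CUBIC)
cv2.imwrite("pics/cropA.png",a);cv2.imwrite("pics/cropB.png",b)
E
```

```text
(no output)
```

View pics/cropA.png

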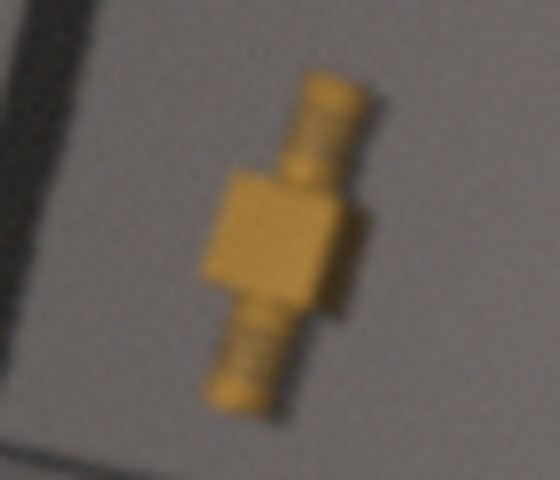

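View pics/cropB.png

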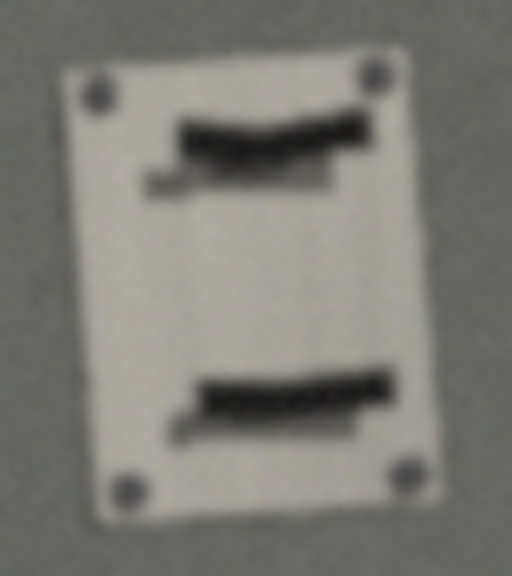

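Crop A shows a part with two stubs in line and no side stub: the straight. Crop B shows the aluminium cradle, with its yokes at crop (275,140) and (295,392).

```bash
cat > h.py <<'E'
import numpy as np, cv2
from station import *
from scipy.spatial.transform import Rotation as R
def px2w(name,uv,z,info=None):
    c=info or camera_info(name); K=np.array(c["K"]);T=np.array(c["world_from_camera"])
    uv=np.atleast_2d(np.array(uv,float)); d=np.c_[uv,np.ones(len(uv))]@np.linalg.inv(K).T@T[:3,:3].T
    s=(z-T[2,3])/d[:,2]; return T[:3,3]+d*s[:,None]
def w2px(c,p):
    K=np.array(c["K"]);T=np.linalg.inv(np.array(c["world_from_camera"]))
    q=(np.atleast_2d(p)@T[:3,:3].T+T[:3,3])@K.T; return q[:,:2]/q[:,2:]
def tgt(pos,yaw):
    """tool down; tool y axis (jaws) at world angle yaw. rotvec and shift in the tool frame"""
    s=state(); Rc=R.from_quat(s["orientation"]).as_matrix(); best=None
    for k in (0,np.pi):
        y=np.array([np.cos(yaw+k),np.sin(yaw+k),0]); z=np.array([0,0,-1.]); M=np.c_[np.cross(y,z),y,z]
        rv=R.from_matrix(Rc.T@M).as_rotvec()
        if best is None or np.linalg.norm(rv)<np.linalg.norm(best): best=rv
    sh=Rc.T@(np.array(pos)-s["eef_pos"])
    print("t",round(s["time_s"],2),"eef",s["eef_pos"].round(1),"grip",round(s["grip_width"]*85,1),"F",s["wrist_force"].round(1),"rot",best.round(4),"shift",sh.round(1),"j6",s["joints"][5].round(2))
E
python3 - <<'E'
from h import *
o=np.array([178,177]);f=lambda l:np.array(l)/8+o
A=px2w("top",f([(235,172),(345,200),(310,312),(203,278)]),35); print(A.round(1),A.mean(0))
S=px2w("top",f([(338,80),(238,400)]),24);d=S[0]-S[1];print(S.round(1),S.mean(0),np.linalg.norm(d),np.degrees(np.arctan2(d[1],d[0])))
o=np.array([368,160])
C=px2w("top",f([(65,68),(408,48),(440,505),(98,520)]),10);print(C.round(1),C.mean(0))
for a,b in((1,2),(0,3)): d=C[a]-C[b];print(np.linalg.norm(d),np.degrees(np.arctan2(d[1],d[0])))
d=C[0]-C[1];print(np.linalg.norm(d),np.degrees(np.arctan2(d[1],d[0])))
s=state();print(R.from_quat(s["orientation"]).as_matrix().round(3)); print(camera_info("wrist"))
E
```

```text
[[475.2 265.4  35. ]
 [468.6 236.5  35. ]
 [439.7 244.   35. ]
 [447.7 272.2  35. ]] [457.78701875 254.52492478  35.        ]
[[501.  243.4  24. ]
 [417.  265.2  24. ]] [458.96153746 254.30688791  24.        ] 86.78732273619053 -14.5912695239476
[[ 549.   -81.5   10. ]
 [ 556.  -170.6   10. ]
 [ 436.8 -178.9   10. ]
 [ 430.7  -91.4   10. ]] [ 493.10246466 -130.5680819    10.        ]
119.5084709891044 3.989903950379584
118.72678523814447 4.789110459466971
89.36864727120343 94.49829633400067
[[ 0.947  0.322 -0.   ]
 [ 0.322 -0.947  0.002]
 [ 0.    -0.002 -1.   ]]
{'K': array([[333.02206893,   0.        , 318.36445211],
       [  0.        , 333.02206893, 199.13176597],
       [  0.        ,   0.        ,   1.        ]]), 'world_from_camera': array([[ 3.22887318e-01, -8.98431011e-01, -2.97599560e-01,
         2.62888892e+02],
       [-9.46436413e-01, -3.06966654e-01, -1.00147842e-01,
        -5.18197795e+02],
       [-1.37721405e-03,  3.13995528e-01, -9.49423463e-01,
         3.72615173e+02],
       [ 0.00000000e+00,  0.00000000e+00,  0.00000000e+00,
         1.00000000e+00]])}
```

The straight is at (458, 254) with its axis at about -14.5°. The cradle is at (493, -130) with its axis at about 4.4°. I'll move over the cradle first and refine its pose with the wrist camera on the way.

Request:
arm_command --moves '[0,0,0,36,-25,0,85,0,0,0,36,-25,0,85,0,0,0,36,-25,0,85,0,0,0,36,-25,0,85,0,0,0,36,-25,0,85,0,0,0,36,-25,0,85,0,0,0,36,-25,0,85,0,0,0,36,-25,0,85,0,0,0,36,-25,0,85,0,0,0,36,-25,0,85,0,0,0,36,-25,0,85,0,0,0,36,-25,0,85,0,0,0,0,0,0,85]'

```text
time_s: 1.4
eef_pos: [506.4, -102.8, 251.0]
orientation: [0.987, 0.161, -0.001, -0.004]
wrist_force: [-0.6, -0.6, 0.6]
grip_width: 0.994
```

```bash
python3 - <<'E'
from h import *
import pickle
tgt((458,254.4,200),np.radians(75.5))
i=camera_info("wrist");im=read_camera("wrist");pickle.dump(i,open("w1.pkl","wb"));cv2.imwrite("pics/w1.png",im[:,:,::-1])
print(w2px(i,[(493,-130.5,10),(493,-130.5,59)]).round())
E
```

```text
t 1.4 eef [ 506.4 -102.8  251. ] grip 84.5 F [-0.6 -0.6  0.6] rot [-0.0087  0.0032  0.5756] shift [  67.3 -353.6   54.1] j6 0.81
[[339. 186.]
 [342. 200.]]
```

View pics/w1.png

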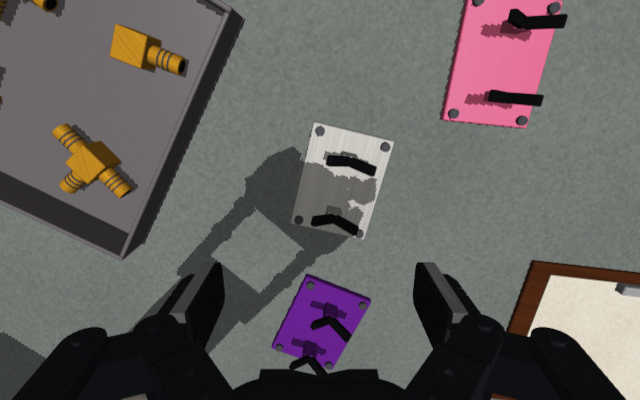

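The wrist view shows the aluminium cradle with plate corners at about (314,122), (394,140), (365,239) and (292,223). I'll enlarge it to read them better.

```bash
python3 - <<'E'
import cv2
im=cv2.imread("pics/w1.png")
cv2.imwrite("pics/w1c.png",cv2.resize(im[115:245,280:400],None,fx=4.5,fy=4.5,interpolation=cv2.INTER_CUBIC))
E
```

```text
(no output)
```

View pics/w1c.png

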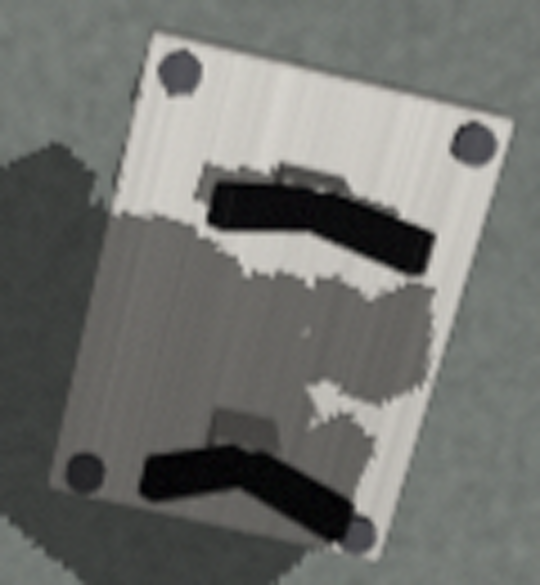

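```bash
python3 - <<'E'
from h import *
import pickle
i=pickle.load(open("w1.pkl","rb"));f=lambda l:np.array(l)/4.5+(280,115)
for l,z in(([(152,30),(514,120),(380,560),(50,488)],10),([(180,72),(474,144),(357,534),(84,472)],11),([(220,183),(432,236),(345,490),(147,460)],59)):
    C=px2w("wrist",f(l),z,i);print(C.round(1).tolist(),C.mean(0).round(1))
    for a,b in((1,2),(0,3),(0,1)): d=C[a]-C[b];print(np.linalg.norm(d).round(1),np.degrees(np.arctan2(d[1],d[0])).round(2))
E
```

```text
[[551.0, -81.2, 10.0], [558.5, -169.3, 10.0], [441.1, -180.4, 10.0], [432.8, -92.5, 10.0]] [ 495.8 -130.8   10. ]
118.0 5.4
118.8 5.47
88.4 94.9
[[544.0, -90.4, 11.0], [550.3, -162.2, 11.0], [446.5, -171.8, 11.0], [440.2, -99.4, 11.0]] [ 495.3 -131.    11. ]
104.3 5.27
104.2 4.95
72.1 95.01
[[530.5, -104.0, 59.0], [534.1, -149.9, 59.0], [474.2, -152.9, 59.0], [466.9, -108.9, 59.0]] [ 501.4 -128.9   59. ]
60.0 2.88
63.9 4.45
46.1 94.49
```

Request:
arm_command --moves '[0,0,0.144,0,0,0,85,0,0,0.144,0,0,0,85,0,0,0.144,0,0,0,85,0,0,0.144,0,0,0,85,0,0,0,-17,-41,3,85,0,0,0,-17,-41,3,85,0,0,0,-17,-41,3,85,0,0,0,-17,-41,3,85,0,0,0,-17,-41,3,85,0,0,0,-17,-41,3,85,0,0,0,-17,-41,3,85,0,0,0,-17,-41,3,85,0,0,0,0,0,0,85]'

```text
time_s: 2.75
eef_pos: [462.2, 246.5, 224.1]
orientation: [0.989, -0.15, -0.006, -0.001]
wrist_force: [-0.8, -1.4, -0.8]
grip_width: 0.994
```

```bash
python3 - <<'E'
from h import *
import pickle
tgt((458,254.4,70),np.radians(75.5))
i=camera_info("wrist");im=read_camera("wrist");pickle.dump(i,open("w2.pkl","wb"));cv2.imwrite("pics/w2.png",im[:,:,::-1])
c=w2px(i,[(458,254.4,35)])[0].astype(int);print(c)
x,y=max(c[0]-90,0),max(c[1]-80,0);print(x,y);cv2.imwrite("pics/w2c.png",cv2.resize(im[y:y+140,x:x+180,::-1],None,fx=4,fy=4,interpolation=cv2.INTER_CUBIC))
E
```

```text
t 2.75 eef [462.2 246.5 224.1] grip 84.5 F [-0.8 -1.4 -0.8] rot [ 0.0004  0.0117 -0.0475] shift [ -4.5  -6.4 154.1] j6 2.13
[311 184]
221 104
```

View pics/w2c.png

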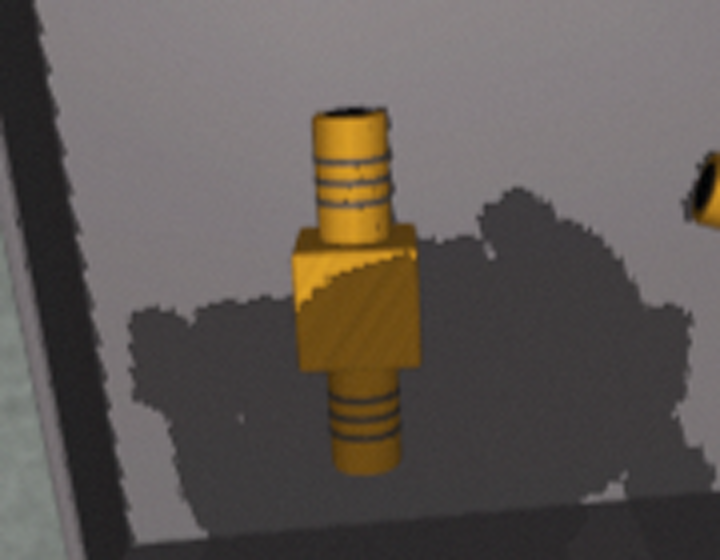

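The crop confirms the straight between the pads. The top face corners are at crop (293,255), (416,251), (420,370) and (298,371).

```bash
python3 - <<'E'
from h import *
import pickle
i=pickle.load(open("w2.pkl","rb"));f=lambda l:np.array(l)/4.+(221,104)
C=px2w("wrist",f([(293,255),(416,251),(420,370),(298,371)]),35,i);print(C.round(1).tolist(),C.mean(0).round(1))
for a,b in((1,2),(0,3),(0,1),(3,2)): d=C[a]-C[b];print(np.linalg.norm(d).round(1),np.degrees(np.arctan2(d[1],d[0])).round(2))
C=px2w("wrist",f([(351,125),(365,450)]),26,i);d=C[0]-C[1];print(C,np.degrees(np.arctan2(d[1],d[0])))
E
```

```text
[[478.0, 265.3, 35.0], [470.4, 237.4, 35.0], [442.0, 245.0, 35.0], [450.4, 273.2, 35.0]] [460.2 255.2  35. ]
29.5 -14.91
28.7 -16.11
28.9 74.72
29.5 73.31
[[501.69187651 243.66492253  26.        ]
 [422.61026381 265.1769619   26.        ]] -15.217568459620846
```

```bash
python3 - <<'E'
from h import *
tgt((459.2,254.9,34),np.radians(74.9))
E
```

```text
t 2.8 eef [462.7 244.4 224.1] grip 84.5 F [-0.8 -0.3 -1.3] rot [ 0.0019  0.0111 -0.0383] shift [ -4.4  -9.3 190.2] j6 2.12
```

Request:
arm_command --moves '[0,0.011,-0.038,-4,-9,20,85,0,0,0,0,0,35,85,0,0,0,0,0,35,85,0,0,0,0,0,25,85,0,0,0,0,0,10,85,0,0,0,0,0,0,85]'

```text
time_s: 3.4
eef_pos: [465.6, 244.6, 96.9]
orientation: [0.991, -0.136, 0.002, 0.002]
wrist_force: [-0.2, -1.0, 0.3]
grip_width: 0.994
```

```bash
python3 - <<'E'
from h import *
tgt((459.2,254.9,34),np.radians(74.9))
E
```

```text
t 3.4 eef [465.6 244.6  96.9] grip 84.5 F [-0.2 -1.   0.3] rot [ 0.004  -0.0052 -0.009 ] shift [-9.3 -8.5 62.8] j6 2.1
```

Request:
arm_command --moves '[0.004,-0.005,-0.009,-9,-8,15,85,0,0,0,0,0,0,85,0,0,0,0,0,0,85]'

```text
time_s: 3.7
eef_pos: [461.2, 254.6, 83.7]
orientation: [0.991, -0.132, 0.002, -0.001]
wrist_force: [-0.2, -0.1, 0.2]
grip_width: 0.998
```

```bash
python3 - <<'E'
from h import *
tgt((459.2,254.9,34),np.radians(74.9))
E
```

```text
t 3.7 eef [461.2 254.6  83.7] grip 84.8 F [-0.2 -0.1  0.2] rot [-0.0027 -0.0041 -0.0015] shift [-2.2  0.4 49.7] j6 2.11
```

Request:
arm_command --moves '[-0.002,-0.004,0,-2,0,20,85,0,0,0,0,0,15,85,0,0,0,0,0,8,85,0,0,0,0,0,0,85,0,0,0,0,0,0,85]'

```text
time_s: 4.2
eef_pos: [463.4, 257.0, 44.5]
orientation: [0.991, -0.131, 0.005, -0.002]
wrist_force: [0.2, 0.8, -0.8]
grip_width: 0.995
```

```bash
python3 - <<'E'
from h import *
tgt((459.2,254.9,34),np.radians(74.9))
im=read_camera("wrist");cv2.imwrite("pics/w3.png",im[:,:,::-1])
E
```

```text
t 4.2 eef [463.4 257.   44.5] grip 84.6 F [ 0.2  0.8 -0.8] rot [-0.0056 -0.0086  0.0004] shift [-3.6  3.2 10.4] j6 2.11
```

View pics/w3.png

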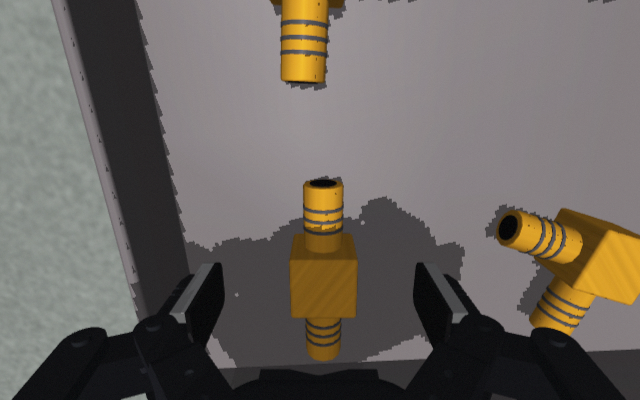

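The block at (323,275) is centred between the pads (about 222 and 415 px) and square to them. I'll go down the last 10 mm and close.

Request:
arm_command --moves '[-0.005,-0.008,0,-4,3,7,85,0,0,0,0,0,3,85,0,0,0,0,0,0,85]'

```text
time_s: 4.55
eef_pos: [459.6, 255.4, 35.4]
orientation: [0.991, -0.131, 0.001, -0.001]
wrist_force: [0.2, 0.3, -1.1]
grip_width: 0.994
```

```bash
python3 - <<'E'
from h import *
tgt((459.2,254.9,34),np.radians(74.9))
E
```

```text
t 4.55 eef [459.6 255.4  35.4] grip 84.4 F [ 0.2  0.3 -1.1] rot [-0.0017 -0.0025  0.0005] shift [-0.3  0.6  1.4] j6 2.11
```

Request:
arm_command --moves '[-0.002,-0.002,0,0,0,1,20,0,0,0,0,0,0,20,0,0,0,0,0,0,20,0,0,0,0,0,0,20,0,0,0,0,0,0,20,0,0,0,0,0,0,20,0,0,0,0,0,0,20]' --force 50

```text
time_s: 5.25
eef_pos: [460.0, 255.5, 34.7]
orientation: [0.991, -0.131, 0.001, 0.0]
wrist_force: [1.1, -0.5, 0.8]
grip_width: 0.341
```

```bash
python3 - <<'E'
from h import *
tgt((459.2,254.9,34),np.radians(74.9))
E
```

```text
t 5.25 eef [460.  255.5  34.7] grip 29.0 F [ 1.1 -0.5  0.8] rot [-0.     -0.0011  0.0004] shift [-0.6  0.8  0.7] j6 2.11
```

Request:
arm_command --moves '[0,0,0,0,0,-8,20,0,0,0,0,0,-20,20,0,0,0,0,0,-30,20,0,0,0,0,0,-35,20,0,0,0,0,0,-35,20,0,0,0,0,0,-15,20,0,0,0,0,0,0,20]'

```text
time_s: 5.95
eef_pos: [457.2, 254.8, 183.0]
orientation: [0.991, -0.131, -0.002, 0.001]
wrist_force: [0.4, 0.7, -2.1]
grip_width: 0.34
```

```bash
python3 - <<'E'
from h import *
tgt((494.3,-130.7,165),np.radians(94.9))
im=read_camera("wrist");cv2.imwrite("pics/w4.png",im[:,:,::-1])
E
```

```text
t 5.95 eef [457.2 254.8 183. ] grip 28.9 F [ 0.4  0.7 -2.1] rot [ 0.0025  0.0049 -0.3486] shift [136.1 362.5  18.6] j6 2.11
```

View pics/w4.png

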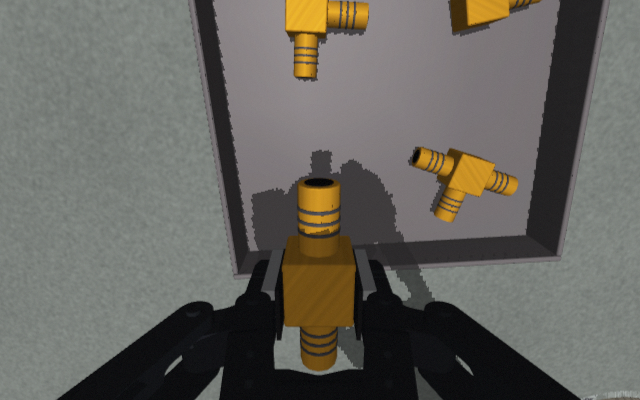

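The fitting is held level and square at (320,275), and the elbow and tee are still in place. Next I carry it to above the cradle.

Request:
arm_command --moves '[0,0,0,5,14,0,20,0,0,0,10,28,0,20,0,0,0,14,37,0,20,0,0,0,14,37,0,20,0,0,0,14,37,0,20,0,0,0,14,37,0,20,0,0,0,14,37,0,20,0,0,0,14,37,0,20,0,0,0,14,37,0,20,0,0,0,10,28,0,20,0,0,0,5,12,0,20,0,0,-0.087,0,0,0,20,0,0,-0.087,0,0,0,20,0,0,-0.087,0,0,0,20,0,0,-0.087,0,0,0,20,0,0,0,0,0,0,20,0,0,0,0,0,0,20]'

```text
time_s: 7.7
eef_pos: [472.5, -126.6, 155.8]
orientation: [0.999, 0.047, -0.026, -0.005]
wrist_force: [-0.9, 0.4, -1.6]
grip_width: 0.336
```

```bash
python3 - <<'E'
from h import *
tgt((494.3,-130.7,165),np.radians(94.9))
E
```

```text
t 7.7 eef [ 472.5 -126.6  155.8] grip 28.5 F [-0.9  0.4 -1.6] rot [-0.0132  0.0517  0.0091] shift [ 20.8   6.  -10.4] j6 0.98
```

Request:
arm_command --moves '[-0.007,0.026,0.005,10,3,-5,20,-0.006,0.026,0.004,10,3,-5,20,0,0,0,0,0,0,20,0,0,0,0,0,0,20]'

```text
time_s: 8.1
eef_pos: [494.9, -130.7, 165.2]
orientation: [0.999, 0.041, 0.002, 0.0]
wrist_force: [0.1, 0.1, -2.0]
grip_width: 0.342
```

```bash
python3 - <<'E'
from h import *
tgt((494.3,-130.7,100),np.radians(94.9))
E
```

```text
t 8.1 eef [ 494.9 -130.7  165.2] grip 29.0 F [ 0.1  0.1 -2. ] rot [ 0.0004 -0.0043 -0.0038] shift [-0.9 -0.1 65.2] j6 0.99
```

Request:
arm_command --moves '[0,-0.004,-0.004,-1,0,20,20,0,0,0,0,0,20,20,0,0,0,0,0,12,20,0,0,0,0,0,5,20,0,0,0,0,0,0,20,0,0,0,0,0,0,20]'

```text
time_s: 8.7
eef_pos: [495.6, -131.6, 108.4]
orientation: [0.999, 0.043, 0.002, 0.001]
wrist_force: [1.0, -1.0, -1.3]
grip_width: 0.338
```

```bash
python3 - <<'E'
from h import *
import pickle
tgt((494.3,-130.7,65.7),np.radians(94.9))
i=camera_info("wrist");im=read_camera("wrist");pickle.dump(i,open("w5.pkl","wb"));cv2.imwrite("pics/w5.png",im[:,:,::-1])
im=read_camera("side")[120:240,260:410,::-1];cv2.imwrite("pics/s5.png",cv2.resize(im,None,fx=5,fy=5,interpolation=cv2.INTER_CUBIC))
im=read_camera("top")[140:260,330:470,::-1];cv2.imwrite("pics/t5.png",cv2.resize(im,None,fx=5,fy=5,interpolation=cv2.INTER_CUBIC))
E
```

```text
t 8.7 eef [ 495.6 -131.6  108.4] grip 28.7 F [ 1.  -1.  -1.3] rot [ 0.0026 -0.0034 -0.0004] shift [-1.3 -1.1 42.7] j6 0.99
```

View pics/w5.png

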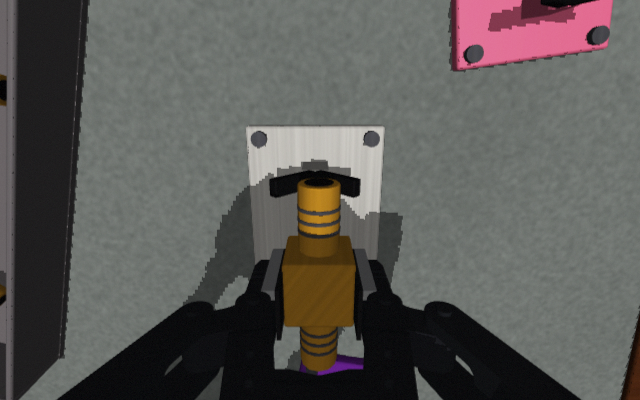

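View pics/s5.png

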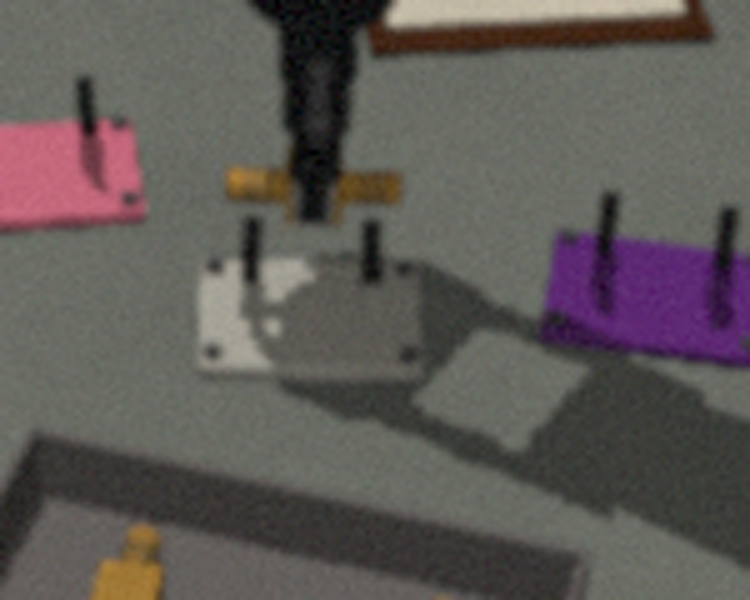

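View pics/t5.png

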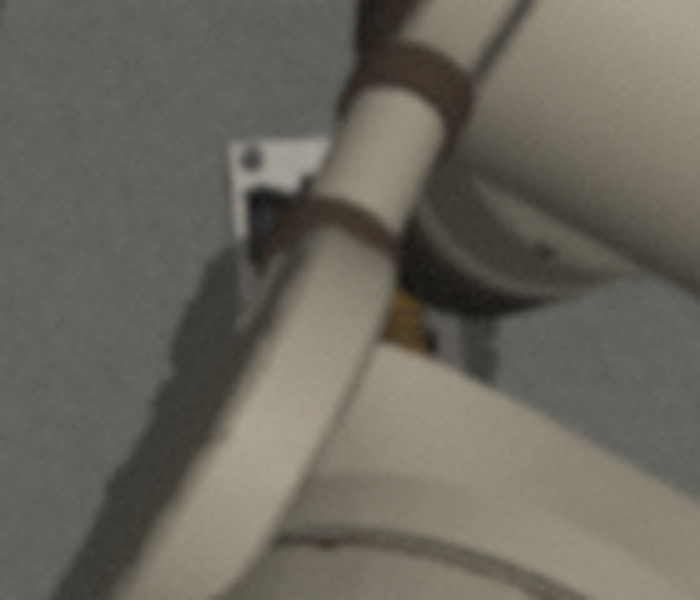

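Wrist view: the far stub is at (319,200), with the yoke mouth spanning x 271–359 px (mid 315), so the yoke is about 1–2 mm to +y. Side view: the yokes at crop x 252 and 372 sit symmetrically about the block at 314. I'll correct y and descend.

Request:
arm_command --moves '[0.003,-0.003,0,-1,-1.5,12,20,0,0,0,0,0,8,20,0,0,0,0,0,3,20,0,0,0,0,0,0,20,0,0,0,0,0,0,20]'

```text
time_s: 9.35
eef_pos: [495.0, -130.4, 84.3]
orientation: [0.999, 0.043, 0.001, 0.0]
wrist_force: [1.0, -0.2, -1.6]
grip_width: 0.343
```

```bash
python3 - <<'E'
from h import *
tgt((494.3,-130.3,65.7),np.radians(94.9))
im=read_camera("wrist")[100:300,210:430,::-1];cv2.imwrite("pics/w6.png",cv2.resize(im,None,fx=3,fy=3,interpolation=cv2.INTER_CUBIC))
E
```

```text
t 9.35 eef [ 495.  -130.4   84.3] grip 29.1 F [ 1.  -0.2 -1.6] rot [ 0.0004 -0.0018 -0.0003] shift [-0.7 -0.2 18.6] j6 0.99
```

View pics/w6.png

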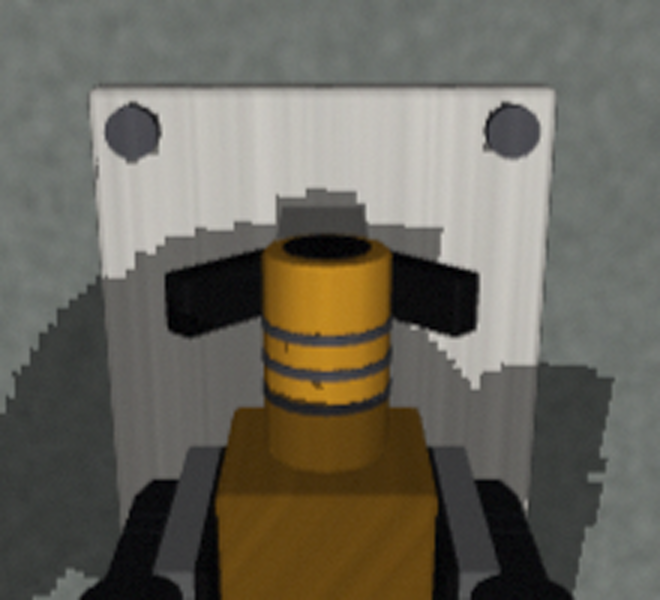

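Stub centre is at x 326 and the yoke mid at 322 in the crop, so about 0.7 mm off. The stub is parallel and over the mouth. I descend slowly while watching the force.

Request:
arm_command --moves '[0,-0.002,0,-0.5,-0.7,6,20,0,0,0,0,0,5,20,0,0,0,0,0,2,20,0,0,0,0,0,0,20,0,0,0,0,0,0,20]'

```text
time_s: 9.9
eef_pos: [494.7, -129.8, 70.5]
orientation: [0.999, 0.043, 0.0, 0.0]
wrist_force: [-0.1, 0.1, -1.7]
grip_width: 0.341
```

```bash
python3 - <<'E'
from h import *
tgt((494.3,-129.8,65.7),np.radians(94.9))
E
```

```text
t 9.9 eef [ 494.7 -129.8   70.5] grip 29.0 F [-0.1  0.1 -1.7] rot [ 0.0008 -0.0001 -0.0003] shift [-0.4 -0.   4.8] j6 0.99
```

Request:
arm_command --moves '[0,0,0,0,0,1.5,20,0,0,0,0,0,1,20,0,0,0,0,0,0.5,20,0,0,0,0,0,0,20]'

```text
time_s: 10.3
eef_pos: [495.0, -130.0, 67.6]
orientation: [0.999, 0.043, 0.0, 0.001]
wrist_force: [0.1, -0.5, -2.6]
grip_width: 0.338
```

Request:
arm_command --moves '[0,0,0,0,0,1,20,0,0,0,0,0,0.5,20,0,0,0,0,0,0,20]'

```text
time_s: 10.6
eef_pos: [495.1, -130.0, 66.1]
orientation: [0.999, 0.043, 0.001, 0.001]
wrist_force: [-0.8, -0.6, -1.9]
grip_width: 0.344
```

Request:
arm_command --moves '[0,0,0,0,0,1,20,0,0,0,0,0,0,20]'

```text
time_s: 10.8
eef_pos: [495.3, -129.9, 65.6]
orientation: [0.999, 0.043, 0.001, 0.001]
wrist_force: [-0.5, 0.7, -0.5]
grip_width: 0.342
```

Request:
arm_command --moves '[0,0,0,0,0,1,20,0,0,0,0,0,0,20]'

```text
time_s: 11.0
eef_pos: [495.4, -129.7, 65.5]
orientation: [0.999, 0.043, 0.001, 0.0]
wrist_force: [-1.0, 1.1, -1.9]
grip_width: 0.343
```

Request:
arm_command --moves '[0,0,0,0,0,1,20,0,0,0,0,0,0.7,20,0,0,0,0,0,0,20]'

```text
time_s: 11.3
eef_pos: [495.6, -129.7, 65.4]
orientation: [0.999, 0.043, 0.0, 0.0]
wrist_force: [-0.7, 0.2, -1.2]
grip_width: 0.339
```

```bash
python3 - <<'E'
from h import *
tgt((494.3,-129.8,65.7),np.radians(94.9))
print(state()["moment"])
im=read_camera("wrist")[100:300,210:430,::-1];cv2.imwrite("pics/w7.png",cv2.resize(im,None,fx=3,fy=3,interpolation=cv2.INTER_CUBIC))
im=read_camera("side")[140:220,270:380,::-1];cv2.imwrite("pics/s7.png",cv2.resize(im,None,fx=7,fy=7,interpolation=cv2.INTER_CUBIC))
tgt((494.3,-129.8,65.7),np.radians(94.9))
E
```

```text
t 11.3 eef [ 495.6 -129.7   65.4] grip 28.8 F [-0.7  0.2 -1.2] rot [ 0.0005 -0.0003  0.0005] shift [-1.3  0.  -0.3] j6 0.99
[0.16820965 0.10193195 0.01207978]
t 11.4 eef [ 495.6 -129.7   65.4] grip 28.9 F [-2.   1.2  2.8] rot [ 0.0005 -0.0004  0.0005] shift [-1.3 -0.  -0.3] j6 0.99
```

View pics/w7.png

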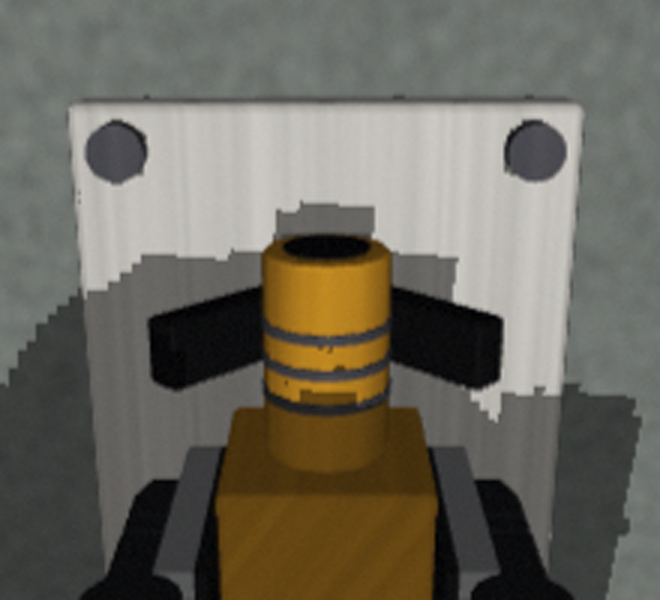

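View pics/s7.png

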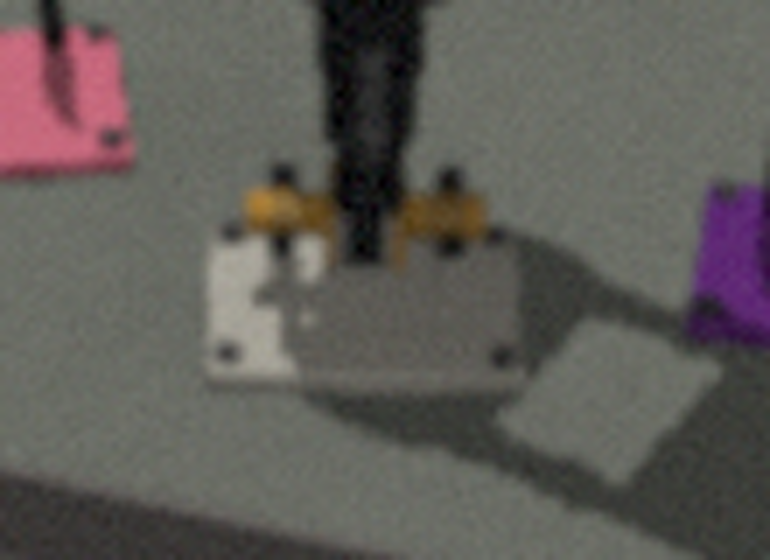

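Both stubs now sit between the black cheeks. In the wrist crop the stub at 326 is level with the cheek mid at 326. In the side view the stub spans cross both yokes, with the block between. The height stopped at 65.4 (65.7 expected) and did not fall with further pushes, so it is seated. Now I let go and back straight up.

Request:
arm_command --moves '[0,0,0,0,0,0,40,0,0,0,0,0,0,60,0,0,0,0,0,0,85,0,0,0,0,0,0,85,0,0,0,0,0,0,85,0,0,0,0,0,0,85]'

```text
time_s: 12.0
eef_pos: [496.4, -130.6, 65.2]
orientation: [0.999, 0.043, 0.001, 0.001]
wrist_force: [-0.5, 0.1, 0.4]
grip_width: 0.996
```

```bash
python3 - <<'E'
from h import *
tgt((494.3,-129.8,65.7),np.radians(94.9))
im=read_camera("wrist")[:,:,::-1];cv2.imwrite("pics/w8.png",im)
E
```

```text
t 12.0 eef [ 496.4 -130.6   65.2] grip 84.6 F [-0.5  0.1  0.4] rot [ 0.0024 -0.0026  0.0001] shift [-2.1 -1.  -0.5] j6 0.99
```

View pics/w8.png

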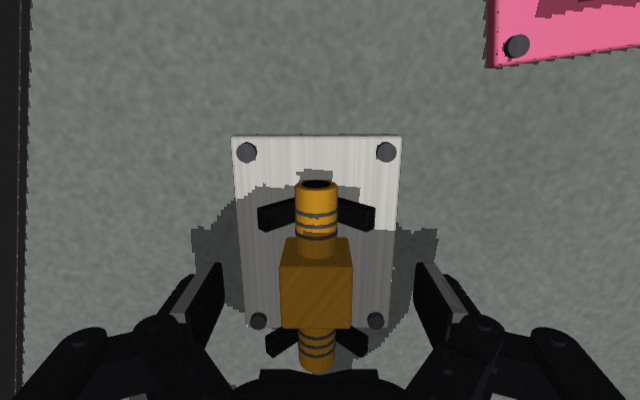

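The fingers are clear on both sides and the fitting lies in both yokes at (316,200) and (317,345). Backing off upwards.

Request:
arm_command --moves '[0,0,0,0,0,-10,85,0,0,0,0,0,-20,85,0,0,0,0,0,-30,85,0,0,0,0,0,-35,85,0,0,0,0,0,-35,85,0,0,0,0,0,-30,85,0,0,0,-30,0,0,85,0,0,0,-40,0,0,85,0,0,0,-20,0,0,85,0,0,0,0,0,0,85,0,0,0,0,0,0,85]'

```text
time_s: 13.15
eef_pos: [405.0, -138.6, 240.0]
orientation: [0.999, 0.043, 0.005, 0.004]
wrist_force: [-0.7, -0.1, -0.4]
grip_width: 0.996
```

```bash
python3 - <<'E'
from h import *
s=state();print(s["time_s"],s["eef_pos"],np.abs(s["qvel"]).max())
im=read_camera("wrist")[:,:,::-1];cv2.imwrite("pics/w9.png",im)
im=read_camera("side")[120:350,210:410,::-1];cv2.imwrite("pics/s9.png",cv2.resize(im,None,fx=2.6,fy=2.6,interpolation=cv2.INTER_CUBIC))
E
```

```text
13.15 [ 404.95322724 -138.56782361  240.03376382] 0.022395865772881184
```

View pics/w9.png

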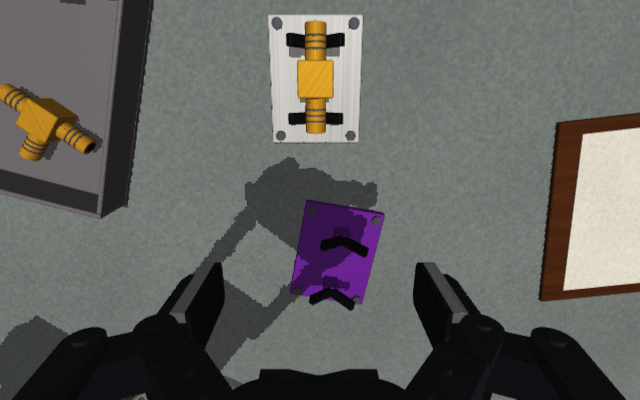

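View pics/s9.png

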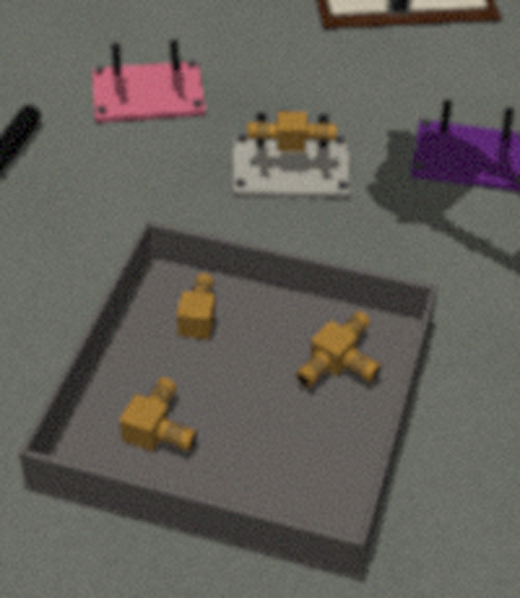

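The fitting lies centred in the aluminium cradle, in the wrist view at (316,78) and the side crop at (292,130). Its stubs are in both yokes with the block between. The elbow, tee and cap lie unmoved in the bin.

```bash
python3 -c "
from station import *
print(hand_in())"
```

```text
the job is handed in; nothing more can be done
None
```

I picked the straight fitting out of the bin, laid it in the aluminium V-cradle, let go and backed the arm clear. The job was handed in at about 13.3 s of the 35 s allowed.

- **Seating:** the last wrist and side pictures show both stubs in the two yokes, with the block centred between them. The elbow, tee and end cap looked unmoved in the bin.
- **Set-down:** during the descent the wrist force showed no clear contact reading; it stayed within about 4 N. I judged the part seated because the tool height stopped at 65.4 mm (65.7 expected) despite further small downward moves. The pictures taken after release agreed with that.
- **Position estimates:** the top and wrist cameras differed by 2–3 mm on the cradle's x position and about 1° on its angle. I used a value in between and corrected y by up to about 2 mm from close wrist views.

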